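# Pump the air out of the flour canister

### The arm

A 6-joint arm with a two-finger parallel gripper is mounted at the origin on the work surface. World frame = base frame: x ahead of the robot, y to its left, z up, the work surface at z = 0. Lengths are in m, angles in rad, forces in N, time in s.
With the tool pointing down it reaches from about 0.3 to 0.775 m from the base axis. Payload 14.6 kg.
Tool frame: the origin (TCP) lies midway between the tips of the shut fingers; the grasp point (between the pads) lies 19 mm behind it (tcp_to_grasp is the distance from the TCP to the grasp point, in m); z points along the fingers, y is the line along which they close (so a half turn about z gives the same grasp; the last joint's range is limited). The gripper opens to 94 mm and grips with 3 to 60 N. Pads are 16 mm wide; open, the fingers measure 119 mm over their backs; the gripper's body (75 mm by 177 mm) begins 78 mm behind the grasp point.
Start: joints at [1.104, 0.3, 1.521, -0, 1.321, -0.067], TCP at [0.214, 0.507, 0.205] pointing down, gripper open.
Joint ranges: [-3.03, 3.03], [-0.79, 2.21], [0.23, 2.52], [-1.04, 4.18], [0, 3.07], [-2.55, 2.55]. Speed limits (rad/s): [2.22, 2.22, 2.57, 3.14, 3.14, 3.14].

### API

Orientations are given as [roll, pitch, yaw] about the fixed x, y, z axes, in that order (R = Rz(yaw) Ry(pitch) Rx(roll)).
In Python, from station import * gives the robot as it stands.
- The arm moves only by the tool send_rows, never from a script. Its argument "motion" is a list of rows, each a list of 3 entries, a list of its own where there are three numbers: the shift along the tool's x, y, z in units of 0.03 m (1.0 is 0.03 m), then the turn, a rotation vector about the tool's x, y, z in units of 0.12 rad (1.0 is 0.12 rad), then the opening, from -1 (shut) to 1 (fully open). In form: [[[x, y, z], [rx, ry, rz], grip], ...]. A call has 1 to 12 rows; each row shifts and turns the commanded pose from where the row before left it, along the tool's axes as they then stand; what a row does not reach is not made up. A row lasts 1/10 s, in which the tool goes at most 50 mm and 8.59 degrees, less where a joint would pass 70% of its speed; a pose out of reach is approached as far as the arm can. A call with a number of a shift or a turn outside -1 to 1 is refused whole. A call with a gripper value outside its range is refused whole. The fingers move at their own pace and stop on an object; "squeeze" is the grip in N (left out, the last holds). Time passes only in rows, so rows that do not move let the fingers close. It gives the time, the measured TCP pose, the force, the opening and the grip force at its end, in the units of the state.
- get_obs(): the state, without advancing time (a new reading comes with each control period).
- camera(name): name is "scene" or "top" or "wrist"; returns a dict with "pixels" (384x512x3 uint8, red, green, blue), "depth" (384x512 float32, m along the optical axis (not along the pixel's ray), 0 where there is no reading), "fx", "fy", "cx", "cy" (pixels), "rvec" (rotation vector, rad) and "tvec" (3), from world to camera coordinates, as OpenCV has them. Camera axes: x right, y down, z forward; pixel columns grow to the right and rows downward; lengths in m; the calibration is good to about 2 mm. A picture is of the moment at which its call begins.
- hand_in(): hands the job in; it is judged then, once.
The state is a dict: "time_s": time; "qpos": joint angles; "joint_vel": joint speeds; "tau": joint torques, N m; "ee_pos": TCP position; "eef_rot": TCP orientation; "force": force on the tool from outside, world axes, zero at the start; "moment": the same for the moment, N m; "grip_width": finger opening in m; "grip_force": force on a finger pad.
Only numpy, scipy, OpenCV 4.12 (cv2) and the standard library are available. Lean on these libraries where they do the work, as an engineer would, in place of code of your own. Each camera call takes 0.05 s, during which the arm holds its last target. There are 200 camera calls.

### The job

The sugar bowl has been left standing on the orange pump head of the steel flour canister. Lift it off and set it down upright in the upper stainless tray, without dropping it; then press the pump head all the way down to its stop, hold it there for a moment, and let it come fully up again. Leave the other things on the counter where they are.

Things in the scene. Friction and masses are not known exactly. Their poses are not given: they have to be found in the camera images.
- canister: Round brushed-steel vacuum canister, 130 mm in diameter and 110 mm high, with a black lid (136 mm in diameter, top at 125 mm), fixed to the counter. Origin at the centre of its underside, z up.
- pump_head (a joint): Travel of the canister's pump head, in m: 0 fully up, 0.025 down at its stop. A spring pushes it up: about 6 N before it starts to move, about 13 N at the stop.
- pump_top (a point): Centre of the flat top of the orange pump head, a disc 80 mm in diameter and 14 mm thick on a stem, on the canister's axis; 165 mm above the counter when up, 140 mm at the stop. Moves with the head.
- sugar_bowl: White lidded sugar bowl, lid fastened so that bowl and lid are one piece; about 0.24 kg, 86 mm at its widest, foot 58 mm in diameter, shoulder of the lid at 60 mm, knob top at 94 mm. Origin at the centre of its underside, z up. It starts standing on the pump head.
- bowl_knob (a point): Point on the axis of the bowl's cylindrical lid knob, 80 mm above the underside of the bowl. The knob is 26 mm in diameter and runs from 60 to 94 mm above the underside.
- trays: Two nested stainless trays, 280 mm (x) by 200 mm (y), fixed to the counter. Origin at the centre of the underside of the lower one, z up. The rim of the upper tray is 37 mm above the counter.
- tray_floor (a point): Centre of the inner floor of the upper tray, 16 mm above the counter; the floor is 272 mm (x) by 192 mm (y), the walls stand 21 mm above it and are 4 mm thick. The upper tray is turned 0.05 rad against these axes.
- jar: Bystander: glass jar with aluminium screw-top, 90 mm in diameter, 130 mm high. Origin at the centre of its underside.
- budare: Bystander: dark round flat griddle (budare), 240 mm in diameter, 12 mm thick, with a 100 mm handle to its -y side. Origin at the centre of the disc's underside.
- arepa_press: Bystander: wooden arepa press, two boards 150 mm square, 46 mm high in all, with 95 mm handles to its -y side. Origin at the centre of the lower board's underside.
- mug: Bystander: blue mug, 80 mm in diameter, 90 mm high, handle to its +y side. Origin at the centre of its underside.
- oil: Bystander: amber oil bottle with a yellow cap, 68 mm in diameter, 200 mm high. Origin at the centre of its underside.
Things that resemble listed ones, but are neither listed nor needed, are in the scene too. What is shaped like the sugar_bowl but black, pink or yellow is not meant.

How it is judged:
On the way, in this order (a step that is already met when the one before it is completed fails the run):
1. the sugar bowl stands upright on the floor of the upper tray, let go (z of sugar_bowl in the frame of tray_floor between -0.005 and 0.008 m and x of sugar_bowl in the frame of tray_floor between -0.115 and 0.115 m and y of sugar_bowl in the frame of tray_floor between -0.075 and 0.075 m and angle between sugar_bowl's own z axis and vertical below 0.15 rad and contact force between the fingers and sugar_bowl below 0.05 N), for 0.2 s.
2. the pump head is pressed down to its stop (at least 22 of its 25 mm) and held 0.2 s (value of joint pump_head above 0.022 m), for 0.2 s.
At the end, for the whole second after the job is handed in: The sugar bowl stands at rest, upright (within 0.15 rad) and let go, on the floor of the upper tray (its underside within 8 mm of the floor, its centre within 115 mm and 75 mm of the tray's centre along and across), and the pump head is fully up again (within 3 mm) (all of step 1 and linear speed of sugar_bowl below 0.02 m/s and value of joint pump_head below 0.003 m); the robot touches nothing.
It fails at once if the sugar bowl is dropped or thrown (moves faster than 0.6 m/s with no finger on it: a fall of about 18 mm) (linear speed of sugar_bowl above 0.6 m/s and contact force between the fingers and sugar_bowl below 0.05 N).
It fails at once if the sugar bowl is tipped by more than 0.7 rad (angle between sugar_bowl's own z axis and vertical above 0.7 rad).
It fails at once if another thing on the counter is moved by more than 30 mm (distance of any of jar, budare, arepa_press, mug, oil from where it was at the start of the episode above 0.03 m).
It also fails if it takes over 51 s, if anything falls off the work surface, if the arm or the gripper's body presses on something with over 40 N, if the wrist force passes 120 N, or if a joint passes its speed limit or range.

## Working session

There is one attempt and no reset: what is moved stays moved. The work goes in short steps, Python scripts to look and compute and a tool call to move; the robot and the scene stay as the last step left them, time stands still between calls to the robot, and variables do not carry over. Pictures are saved under pics/ and viewed, at most 10 in all, crops included, and the job is handed in when it is done.

Besides the shell and the picture viewer there is one more tool, called after "Emit:" in YAML: its name, and indented under it one key for each argument. send_rows: Moves the arm, as the interface text tells. Its arguments: {"type":"object","properties":{"motion":{"type":"array"},"squeeze":{"type":"number"}},"required":["motion"]}

```bash
mkdir -p pics
cat > h.py <<'E'
from station import *
import numpy as np, cv2
def pts(c):
    R=cv2.Rodrigues(np.array(c["rvec"],float))[0]; t=np.array(c["tvec"],float).ravel()
    d=c["depth"]; v,u=np.mgrid[:d.shape[0],:d.shape[1]]
    P=np.stack([(u-c["cx"])/c["fx"]*d,(v-c["cy"])/c["fy"]*d,d],-1)
    W=(P-t)@R; W[d==0]=np.nan
    return W
E
python3 - <<'E'
from h import *
o=get_obs(); print({k:np.round(v,3) for k,v in o.items()})
ims=[]
for n in("scene","top"):
    c=camera(n); np.savez(n+".npz",W=pts(c),px=c["pixels"]); cv2.imwrite(f"pics/{n}1.png",c["pixels"][...,::-1])
    print(n,-cv2.Rodrigues(np.array(c["rvec"],float))[0].T@np.array(c["tvec"],float).ravel())
E
```

```text
{'time_s': np.float64(0.0), 'qpos': array([ 1.104,  0.3  ,  1.522,  0.   ,  1.321, -0.067]), 'joint_vel': array([ 0.001,  0.   ,  0.001, -0.   ,  0.001,  0.001]), 'tau': array([ 2.0000e-03, -5.3180e+01, -3.5275e+01,  7.1000e-02,  2.4000e-02,
       -0.0000e+00]), 'ee_pos': array([0.214, 0.506, 0.205]), 'eef_rot': array([-3.14 , -0.   ,  2.742]), 'force': array([0.42 , 0.458, 0.279]), 'moment': array([-0.016,  0.04 , -0.021]), 'grip_force': np.float64(0.0), 'grip_width': np.float64(0.094)}
scene [1.40336832 0.2918452  1.00080626]
top [0.27287766 0.0053461  1.50672618]
```

View pics/scene1.png

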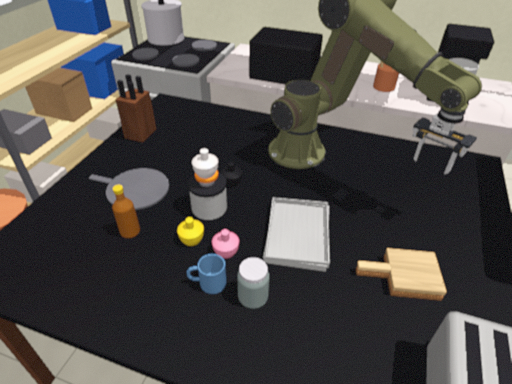

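View pics/top1.png

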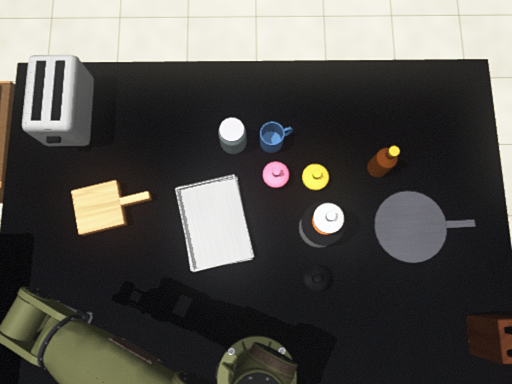

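The scene view shows the white bowl at about (205,165) on the orange head (206,177), with the tray at (298,233). In the top view the bowl is at (328,218), the black lid at (320,228), and the tray at (214,222). The black, yellow and pink look-alikes stand around the canister.

Run:
```python
from h import *
def circ(P):
    A=np.c_[2*P[:,:2],np.ones(len(P))]; s=np.linalg.lstsq(A,(P[:,:2]**2).sum(1),rcond=None)[0]
    return s[:2],np.sqrt(s[2]+s[:2]@s[:2])
for n in("top","scene"):
    D=np.load(n+".npz"); W=D["W"]; px=D["px"]; hsv=cv2.cvtColor(px,cv2.COLOR_RGB2HSV)
    vv,uu=np.mgrid[:384,:512]
    roi=(abs(uu-328)<35)&(abs(vv-218)<35) if n=="top" else (abs(uu-207)<30)&(abs(vv-180)<42)
    z=W[...,2]
    def rep(l,m):
        P=W[m&roi]; P=P[~np.isnan(P[:,0])]
        if len(P)>2: print(n,l,len(P),"mean",P.mean(0).round(4),"min",P.min(0).round(3),"max",P.max(0).round(3),"mid",((P.min(0)+P.max(0))/2).round(4))
        return P
    rep("knobtop",z>.252); P=rep("knob",(z>.230)&(z<.265))
    if n=="scene": print(circ(P))
    P=rep("bowl",(hsv[...,1]<60)&(px[...,0]>110)&(z>.168)&(z<.262)); print(circ(P[abs(P[:,2]-.2)<.012]) if n=="scene" else "")
    rep("shoulder",(z>.215)&(z<.23)); 
    P=rep("orange",(hsv[...,1]>130)&(hsv[...,0]<20)&(px[...,0]>120)); 
    if n=="scene": Q=P[(P[:,2]>.148)&(P[:,2]<.166)]; print(len(Q),circ(Q))
    P=rep("lid",(z>.118)&(z<.132))
    P=rep("steel",(z>.02)&(z<.105)&(px[...,0]>70))
    if n=="scene" and len(P)>5: print(circ(P))
    m=(px.min(-1)>90)&(hsv[...,1]<40)&(z<.05)&(z>.005)
    m=m&(abs(W[...,1]-.1)<.25)&(W[...,0]>.25)&(W[...,0]<.75)
    k,lab,st,ce=cv2.connectedComponentsWithStats(m.astype(np.uint8)); i=1+st[1:,4].argmax()
    P=W[lab==i]; print("tray",len(P),cv2.minAreaRect((P[:,:2]*1000).astype(np.float32)),np.percentile(P[:,2],[2,50,98]).round(3))
    if n=="top":
        for a,b in[((317,278)),((276,175)),((315,177)),((232,134)),((272,137)),((395,152))]: print((a,b),W[b,a].round(3))
```

```text
top knobtop 68 mean [ 0.465  -0.2074  0.2589] min [ 0.453 -0.218  0.252] max [ 0.479 -0.196  0.266] mid [ 0.4658 -0.2071  0.2589]
top knob 87 mean [ 0.4634 -0.2064  0.2533] min [ 0.443 -0.225  0.23 ] max [ 0.483 -0.178  0.263] mid [ 0.4628 -0.2012  0.2465]
top bowl 683 mean [ 0.4641 -0.2059  0.2256] min [ 0.425 -0.249  0.2  ] max [ 0.508 -0.165  0.262] mid [ 0.4665 -0.2074  0.2311]

top shoulder 570 mean [ 0.4648 -0.206   0.2225] min [ 0.425 -0.249  0.215] max [ 0.508 -0.165  0.23 ] mid [ 0.4665 -0.207   0.2224]
top orange 48 mean [ 0.4406 -0.1844  0.1686] min [ 0.424 -0.211  0.157] max [ 0.474 -0.167  0.202] mid [ 0.4491 -0.1893  0.1795]
top lid 744 mean [ 0.4506 -0.1937  0.1248] min [ 0.397 -0.275  0.118] max [ 0.532 -0.14   0.132] mid [ 0.4646 -0.2078  0.125 ]
top steel 218 mean [ 0.5088 -0.1794  0.0532] min [ 0.399 -0.231  0.022] max [ 0.607 -0.142  0.095] mid [ 0.5033 -0.1866  0.0583]
tray 5379 ((487.2857360839844, 137.9478759765625), (294.20269775390625, 211.52276611328125), 11.653614044189453) [0.009 0.017 0.039]
(317, 278) [ 0.299 -0.187  0.094]
(276, 175) [ 0.623 -0.068  0.0
[... 768 characters left out ...]
23 ] mid [ 0.4661 -0.2103  0.2226]
scene orange 128 mean [ 0.4814 -0.1994  0.1595] min [ 0.25  -0.273  0.004] max [ 0.507 -0.172  0.172] mid [ 0.3784 -0.2224  0.0879]
53 (array([ 0.46626055, -0.2101689 ]), np.float64(0.03720331547482081))
scene lid 536 mean [ 0.4868 -0.1995  0.1276] min [ 0.402 -0.278  0.118] max [ 0.535 -0.143  0.132] mid [ 0.4683 -0.2105  0.1252]
scene steel 666 mean [ 0.518  -0.1882  0.0646] min [ 0.439 -0.264  0.02 ] max [ 0.637 -0.145  0.105] mid [ 0.5378 -0.2043  0.0624]
(array([ 0.54123268, -0.17934568]), np.float64(0.05301640716078798))
tray 4094 ((462.99102783203125, 128.65614318847656), (329.9456481933594, 218.3834991455078), 11.447219848632812) [0.008 0.02  0.042]
```

Emit:
send_rows:
  motion:
    - [[0, 0, -1], [0, 0, 0], 1]
    - [[0, 0, -1], [0, 0, 0], 1]
    - [[-0.4, -0.4, -1], [0, 0, 0], 1]
    - [[-0.8, -0.9, -0.8], [0, 0, 0], 1]
    - [[-0.8, -0.9, -0.4], [0, 0, 0], 1]
    - [[-0.8, -0.9, 0], [0, 0, 0], 1]
    - [[-0.8, -0.9, 0], [0, 0, 0], 1]
    - [[-0.8, -0.9, 0], [0, 0, 0], 1]
    - [[-0.8, -0.9, 0], [0, 0, 0], 1]
    - [[-0.8, -0.9, 0], [0, 0, 0], 1]
    - [[-0.8, -0.9, 0], [0, 0, 0], 1]
    - [[-0.8, -0.9, 0], [0, 0, 0], 1]

```text
time_s: 1.3
ee_pos: [0.3249, 0.1816, 0.3314]
eef_rot: [-3.142, -0.0, 2.742]
force: [0.0, 0.0, -0.4]
grip_width: 0.0939
grip_force: 0.0
```

Emit:
send_rows:
  motion:
    - [[-0.8, -0.9, 0], [0, 0, 0], 1]
    - [[-0.8, -0.9, 0], [0, 0, 0], 1]
    - [[-0.8, -0.9, 0], [0, 0, 0], 1]
    - [[-0.8, -0.9, 0], [0, 0, 0], 1]
    - [[-0.8, -0.9, 0], [0, 0, 0], 1]
    - [[-0.8, -0.9, 0], [0, 0, 0], 1]
    - [[-0.8, -0.9, 0], [0, 0, 0], 1]
    - [[-0.8, -0.9, 0], [0, 0, 0], 1]
    - [[-0.8, -0.8, 0], [0, 0, 0], 1]
    - [[-0.4, -0.4, 0], [0, 0, 0], 1]
    - [[0, 0, 0], [0, 0, 0], 1]
    - [[0, 0, 0], [0, 0, 0], 1]

```text
time_s: 2.5
ee_pos: [0.4366, -0.1372, 0.3313]
eef_rot: [3.141, -0.001, 2.742]
force: [0.4, 0.4, -0.2]
grip_width: 0.0939
grip_force: 0.0
```

Emit:
send_rows:
  motion:
    - [[-0.6, -0.6, 0], [0, 0, 0], 1]
    - [[-0.6, -0.6, 0], [0, 0, 0], 1]
    - [[-0.5, -0.5, 0], [0, 0, 0], 1]
    - [[-0.16, -0.12, 0], [0, 0, 0], 1]
    - [[0, 0, 0], [0, 0, 0], 1]
    - [[0, 0, 0], [0, 0, 0], 1]

```text
time_s: 3.1
ee_pos: [0.4668, -0.2087, 0.3317]
eef_rot: [3.141, 0.0, 2.743]
force: [-0.1, -0.3, -1.2]
grip_width: 0.094
grip_force: 0.0
```

Run:
```python
from h import *
c=camera("wrist"); W=pts(c); cv2.imwrite("pics/w1.png",c["pixels"][...,::-1]); o=get_obs(); print(o["ee_pos"].round(4))
z=W[...,2]; px=c["pixels"]; near=np.hypot(W[...,0]-.467,W[...,1]+.209)
for l,a,b,r in(("knobtop",.254,.264,.03),("shoulder",.215,.23,.06),("head",.155,.167,.06),("lid",.118,.13,.08)):
    m=(z>a)&(z<b)&(near<r); P=W[m]
    print(l,len(P), P.mean(0).round(4) if len(P) else 0, ((P.min(0)+P.max(0))/2).round(4) if len(P) else 0,(P.max(0)-P.min(0)).round(3) if len(P) else 0)
    if len(P)>10: print(cv2.minEnclosingCircle((P[:,:2]*1000).astype(np.float32)))
```

```text
[ 0.4668 -0.2087  0.3318]
knobtop 570 [ 0.4635 -0.2095  0.2592] [ 0.4643 -0.2098  0.258 ] [0.025 0.025 0.007]
((464.234375, -209.84127807617188), 12.73886775970459)
shoulder 4146 [ 0.4601 -0.208   0.2229] [ 0.4649 -0.21    0.2225] [0.086 0.085 0.015]
((464.7043151855469, -210.0491180419922), 43.10686111450195)
head 150 [ 0.4305 -0.1966  0.1633] [ 0.4378 -0.2011  0.1609] [0.029 0.059 0.012]
((440.69427490234375, -201.06198120117188), 31.422143936157227)
lid 3023 [ 0.4346 -0.1977  0.1254] [ 0.4573 -0.2096  0.124 ] [0.123 0.134 0.008]
((463.08856201171875, -209.9694061279297), 67.92781829833984)
```

View pics/w1.png

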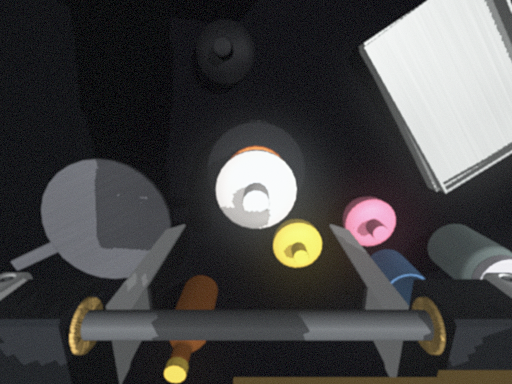

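The wrist view shows the knob at (256,202), white bowl centred on the head, with free space on both sides of the knob along the finger line. All three cameras put the bowl at (0.466, -0.2095) within 2 mm, and the knob top at 0.259 m as expected. Going down to grasp.

Emit:
send_rows:
  motion:
    - [[0, 0, 0.7], [0, 0, 0], 1]
    - [[0.03, -0.03, 0.8], [0, 0, 0], 1]
    - [[0, 0, 0.8], [0, 0, 0], 1]
    - [[0, 0, 0.6], [0, 0, 0], 1]
    - [[0, 0, 0.3], [0, 0, 0], 1]
    - [[0, 0, 0.15], [0, 0, 0], 1]
    - [[0, 0, 0], [0, 0, 0], 1]
    - [[0, 0, 0], [0, 0, 0], 1]

```text
time_s: 3.95
ee_pos: [0.466, -0.2104, 0.2319]
eef_rot: [-3.141, 0.001, 2.742]
force: [0.1, 0.1, 0.5]
grip_width: 0.094
grip_force: 0.0
```

Emit:
send_rows:
  motion:
    - [[0, 0, 0], [0, 0, 0], -1]
    - [[0, 0, 0], [0, 0, 0], -1]
    - [[0, 0, 0], [0, 0, 0], -1]
    - [[0, 0, 0], [0, 0, 0], -1]
    - [[0, 0, 0], [0, 0, 0], -1]
    - [[0, 0, 0], [0, 0, 0], -1]
    - [[0, 0, 0], [0, 0, 0], -1]
    - [[0, 0, 0], [0, 0, 0], -1]
  squeeze: 20

```text
time_s: 4.75
ee_pos: [0.4657, -0.2104, 0.2309]
eef_rot: [3.142, -0.0, 2.742]
force: [0.0, 0.4, -0.3]
grip_width: 0.0333
grip_force: 0.0
```

Emit:
send_rows:
  motion:
    - [[0, 0, 0], [0, 0, 0], -1]
    - [[0, 0, 0], [0, 0, 0], -1]
    - [[0, 0, 0], [0, 0, 0], -1]
    - [[0, 0, 0], [0, 0, 0], -1]
    - [[0, 0, 0], [0, 0, 0], -1]

```text
time_s: 5.25
ee_pos: [0.4657, -0.2104, 0.2309]
eef_rot: [3.142, -0.0, 2.742]
force: [-0.2, 0.9, -0.5]
grip_width: 0.0258
grip_force: 20.0
```

Emit:
send_rows:
  motion:
    - [[0, 0, -0.2], [0, 0, 0], -1]
    - [[0, 0, -0.4], [0, 0, 0], -1]
    - [[0, 0, -0.4], [0, 0, 0], -1]
    - [[0, 0, 0], [0, 0, 0], -1]
    - [[0, 0, 0], [0, 0, 0], -1]

```text
time_s: 5.75
ee_pos: [0.4658, -0.2104, 0.2612]
eef_rot: [-3.142, 0.001, 2.742]
force: [0.4, 0.1, -3.1]
grip_width: 0.0259
grip_force: 20.0
```

Emit:
send_rows:
  motion:
    - [[0.11, 0.3, -0.3], [0, 0, 0], -1]
    - [[0.22, 0.6, -0.2], [0, 0, 0], -1]
    - [[0.29, 0.8, 0], [0, 0, 0], -1]
    - [[0.29, 0.8, 0], [0, 0, 0], -1]
    - [[0.29, 0.8, 0], [0, 0, 0], -1]
    - [[0.29, 0.8, 0], [0, 0, 0], -1]
    - [[0.29, 0.8, 0], [0, 0, 0], -1]
    - [[0.29, 0.8, 0], [0, 0, 0], -1]
    - [[0.29, 0.8, 0], [0, 0, 0], -1]
    - [[0.29, 0.8, 0], [0, 0, 0], -1]
    - [[0.29, 0.8, 0], [0, 0, 0], -1]
    - [[0.29, 0.8, 0], [0, 0, 0], -1]

```text
time_s: 6.95
ee_pos: [0.48, 0.0749, 0.2763]
eef_rot: [3.142, -0.0, 2.742]
force: [0.9, 0.3, -1.2]
grip_width: 0.0257
grip_force: 20.0
```

Emit:
send_rows:
  motion:
    - [[0.29, 0.8, 0], [0, 0, 0], -1]
    - [[0.22, 0.6, 0], [0, 0, 0], -1]
    - [[0.14, 0.4, 0], [0, 0, 0], -1]
    - [[0.07, 0.2, 0], [0, 0, 0], -1]
    - [[0, 0, 0], [0, 0, 0], -1]
    - [[0, 0, 0], [0, 0, 0], -1]

```text
time_s: 7.55
ee_pos: [0.4838, 0.1365, 0.276]
eef_rot: [-3.141, -0.0, 2.741]
force: [0.1, -0.5, -2.6]
grip_width: 0.0256
grip_force: 20.0
```

Run:
```python
from h import *
o=get_obs(); print(o["ee_pos"].round(4))
D=np.load("top.npz"); W=D["W"]; z=W[...,2]
m=(z>.010)&(z<.022)&(W[...,1]>0)&(W[...,1]<.28)&(W[...,0]>.3)&(W[...,0]<.7)&(D["px"].min(-1)>120)
P=W[m]; print("floor",len(P),np.median(P,0).round(4),P.mean(0).round(4),cv2.minAreaRect((P[:,:2]*1000).astype(np.float32)))
c=camera("scene"); W=pts(c); cv2.imwrite("pics/s2.png",c["pixels"][120:312,160:416,::-1].repeat(2,0).repeat(2,1))
```

```text
[0.4838 0.1365 0.276 ]
floor 4387 [0.4793 0.1366 0.0164] [0.481  0.1369 0.0163] ((481.9908752441406, 137.00912475585938), (285.41357421875, 201.70468139648438), 10.931705474853516)
```

View pics/s2.png

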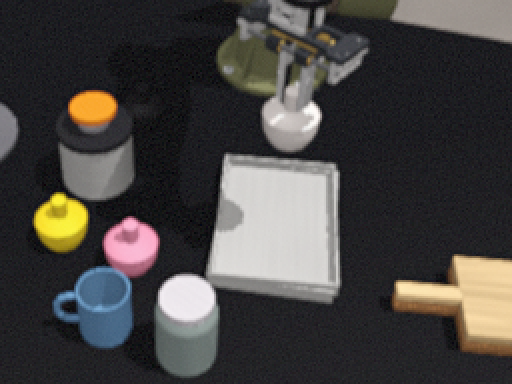

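The crop shows the bowl hanging upright at (290,120), above the tray (276,225). The tray floor centre is at (0.481, 0.137, 0.016), so the bowl is on target. Next, lower it.

Emit:
send_rows:
  motion:
    - [[0, 0, 0.4], [0, 0, 0], -1]
    - [[0, 0, 0.8], [0, 0, 0], -1]
    - [[0, 0, 0.8], [0, 0, 0], -1]
    - [[0, 0, 0.8], [0, 0, 0], -1]
    - [[0, 0, 0.8], [0, 0, 0], -1]
    - [[0, 0, 0.8], [0, 0, 0], -1]
    - [[0, 0, 0.8], [0, 0, 0], -1]
    - [[0, 0, 0.5], [0, 0, 0], -1]
    - [[0, 0, 0.3], [0, 0, 0], -1]
    - [[0, 0, 0.15], [0, 0, 0], -1]
    - [[0, 0, 0], [0, 0, 0], -1]
    - [[0, 0, 0], [0, 0, 0], -1]

```text
time_s: 8.8
ee_pos: [0.4842, 0.1369, 0.092]
eef_rot: [3.141, 0.001, 2.742]
force: [0.7, 0.9, -2.0]
grip_width: 0.0258
grip_force: 20.0
```

Emit:
send_rows:
  motion:
    - [[0, 0, 0.1], [0, 0, 0], -1]
    - [[0, 0, 0.1], [0, 0, 0], -1]
    - [[0, 0, 0], [0, 0, 0], -1]
    - [[0, 0, 0], [0, 0, 0], -1]

```text
time_s: 9.2
ee_pos: [0.4839, 0.137, 0.0854]
eef_rot: [-3.142, -0.0, 2.742]
force: [-0.2, -0.3, -2.9]
grip_width: 0.0259
grip_force: 20.0
```

Emit:
send_rows:
  motion:
    - [[0, 0, 0.05], [0, 0, 0], -1]
    - [[0, 0, 0.05], [0, 0, 0], -1]
    - [[0, 0, 0], [0, 0, 0], -1]
    - [[0, 0, 0], [0, 0, 0], -1]

```text
time_s: 9.6
ee_pos: [0.4839, 0.1369, 0.0824]
eef_rot: [-3.142, -0.0, 2.742]
force: [-0.4, 0.0, -2.8]
grip_width: 0.0257
grip_force: 20.0
```

Emit:
send_rows:
  motion:
    - [[0, 0, 0.03], [0, 0, 0], -1]
    - [[0, 0, 0.03], [0, 0, 0], -1]
    - [[0, 0, 0], [0, 0, 0], -1]
    - [[0, 0, 0], [0, 0, 0], -1]

```text
time_s: 10.0
ee_pos: [0.4844, 0.1372, 0.0817]
eef_rot: [3.14, 0.001, 2.742]
force: [-1.9, 1.4, 9.1]
grip_width: 0.0256
grip_force: 20.0
```

Contact (+9 N), at the expected height. Releasing and retreating upwards.

Emit:
send_rows:
  motion:
    - [[0, 0, -0.02], [0, 0, 0], -1]
    - [[0, 0, 0], [0, 0, 0], -0.3]
    - [[0, 0, 0], [0, 0, 0], 0]
    - [[0, 0, 0], [0, 0, 0], 0.5]
    - [[0, 0, 0], [0, 0, 0], 1]
    - [[0, 0, 0], [0, 0, 0], 1]
    - [[0, 0, 0], [0, 0, 0], 1]
    - [[0, 0, 0], [0, 0, 0], 1]

```text
time_s: 10.8
ee_pos: [0.4839, 0.1369, 0.0812]
eef_rot: [-3.142, -0.0, 2.742]
force: [-0.6, -0.5, 0.3]
grip_width: 0.0773
grip_force: 0.0
```

Emit:
send_rows:
  motion:
    - [[0, 0, -0.3], [0, 0, 0], 1]
    - [[0, 0, -0.7], [0, 0, 0], 1]
    - [[0, 0, -1], [0, 0, 0], 1]
    - [[0, 0, -1], [0, 0, 0], 1]
    - [[0, 0, -1], [0, 0, 0], 1]
    - [[0, 0, -1], [0, 0, 0], 1]
    - [[0, 0, -0.6], [0, 0, 0], 1]
    - [[0, 0, 0], [0, 0, 0], 1]

```text
time_s: 11.6
ee_pos: [0.4846, 0.1371, 0.2521]
eef_rot: [3.139, 0.004, 2.742]
force: [0.8, -0.7, -0.4]
grip_width: 0.0939
grip_force: 0.0
```

Run:
```python
from h import *
print(get_obs()["ee_pos"].round(4),get_obs()["grip_width"])
c=camera("scene"); W=pts(c); cv2.imwrite("pics/s3.png",c["pixels"][120:312,160:416,::-1].repeat(2,0).repeat(2,1))
z=W[...,2]; px=c["pixels"]; hsv=cv2.cvtColor(px,cv2.COLOR_RGB2HSV)
r=np.hypot(W[...,0]-.484,W[...,1]-.137)
P=W[(r<.03)&(z>.1)&(z<.115)]; print("knob",len(P),P.mean(0).round(4),P.max(0).round(4))
r=np.hypot(W[...,0]-.466,W[...,1]+.21)
P=W[(r<.055)&(hsv[...,1]>130)&(hsv[...,0]<20)&(px[...,0]>120)&(z>.1)]; T=P[P[:,2]>.158]
print("head",len(T),((T.max(0)+T.min(0))/2).round(4),(T.max(0)-T.min(0)).round(4),np.median(T[:,2]),cv2.minEnclosingCircle((T[:,:2]*1000).astype(np.float32)))
```

```text
[0.4846 0.1371 0.2521] 0.09390023240577676
knob 51 [0.4879 0.1363 0.1097] [0.4987 0.1485 0.1149]
head 306 [ 0.466  -0.2104  0.1665] [0.0785 0.0783 0.0166] 0.16837106211866432 ((466.4670104980469, -211.05764770507812), 41.28086853027344)
```

View pics/s3.png

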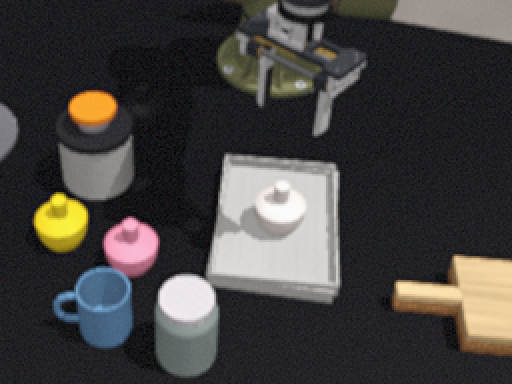

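The bowl stands upright in the tray at (280,207), and the free pump head is at (93,108) with its centre at (0.466, -0.210). Going back with the fingers shut.

Emit:
send_rows:
  motion:
    - [[-0.11, -0.3, 0], [0, 0, 0], -1]
    - [[-0.22, -0.6, 0], [0, 0, 0], -1]
    - [[-0.29, -0.8, 0], [0, 0, 0], -1]
    - [[-0.29, -0.8, 0], [0, 0, 0], -1]
    - [[-0.29, -0.8, 0], [0, 0, 0], -1]
    - [[-0.29, -0.8, 0], [0, 0, 0], -1]
    - [[-0.29, -0.8, 0], [0, 0, 0], -1]
    - [[-0.29, -0.8, 0], [0, 0, 0], -1]
    - [[-0.29, -0.8, 0], [0, 0, 0], -1]
    - [[-0.29, -0.8, 0], [0, 0, 0], -1]
    - [[-0.29, -0.8, 0], [0, 0, 0], -1]
    - [[-0.29, -0.8, 0], [0, 0, 0], -1]

```text
time_s: 12.85
ee_pos: [0.4683, -0.1481, 0.2479]
eef_rot: [-3.141, -0.002, 2.742]
force: [0.2, -0.4, -0.1]
grip_width: 0.0021
grip_force: 0.0
```

Emit:
send_rows:
  motion:
    - [[-0.29, -0.8, 0], [0, 0, 0], -1]
    - [[-0.22, -0.6, 0], [0, 0, 0], -1]
    - [[-0.14, -0.4, 0.4], [0, 0, 0], -1]
    - [[-0.07, -0.2, 0.6], [0, 0, 0], -1]
    - [[0, 0, 0.6], [0, 0, 0], -1]
    - [[0, 0, 0.4], [0, 0, 0], -1]
    - [[0, 0, 0.2], [0, 0, 0], -1]
    - [[0, 0, 0], [0, 0, 0], -1]
    - [[0, 0, 0], [0, 0, 0], -1]

```text
time_s: 13.75
ee_pos: [0.4659, -0.2104, 0.1837]
eef_rot: [-3.142, 0.001, 2.742]
force: [0.7, 0.1, 0.8]
grip_width: 0.0004
grip_force: 0.0
```

Emit:
send_rows:
  motion:
    - [[0, 0, 0.3], [0, 0, 0], -1]
    - [[0, 0, 0.3], [0, 0, 0], -1]
    - [[0, 0, 0.2], [0, 0, 0], -1]
    - [[0, 0, 0.2], [0, 0, 0], -1]
    - [[0, 0, 0.2], [0, 0, 0], -1]
    - [[0, 0, 0.2], [0, 0, 0], -1]
    - [[0, 0, 0], [0, 0, 0], -1]
    - [[0, 0, 0], [0, 0, 0], -1]

```text
time_s: 14.55
ee_pos: [0.466, -0.2104, 0.1418]
eef_rot: [-3.142, 0.001, 2.742]
force: [-2.3, 2.7, 13.2]
grip_width: 0.0005
grip_force: 6.2
```

Emit:
send_rows:
  motion:
    - [[0, 0, 0.05], [0, 0, 0], -1]
    - [[0, 0, 0.04], [0, 0, 0], -1]
    - [[0, 0, 0], [0, 0, 0], -1]
    - [[0, 0, 0], [0, 0, 0], -1]
    - [[0, 0, 0], [0, 0, 0], -1]
    - [[0, 0, 0], [0, 0, 0], -1]

```text
time_s: 15.15
ee_pos: [0.4661, -0.2105, 0.1401]
eef_rot: [-3.141, 0.002, 2.742]
force: [-5.7, 3.4, 22.3]
grip_width: 0.0004
grip_force: 10.9
```

The head is at its stop: z is 0.140 and the force rose past the spring's 13 N. It was held 0.4 s. Releasing.

Emit:
send_rows:
  motion:
    - [[0, 0, 0], [0, 0, 0], -1]
    - [[0, 0, -0.1], [0, 0, 0], -1]
    - [[0, 0, -0.3], [0, 0, 0], -1]
    - [[0, 0, -0.4], [0, 0, 0], -1]
    - [[0, 0, -0.5], [0, 0, 0], -1]
    - [[0, 0, -0.8], [0, 0, 0], -1]
    - [[0, 0, -1], [0, 0, 0], -1]
    - [[0, 0, -1], [0, 0, 0], -1]
    - [[0, 0, -0.5], [0, 0, 0], -1]
    - [[0, 0, 0], [0, 0, 0], -1]
    - [[0, 0, 0], [0, 0, 0], -1]
    - [[0, 0, 0], [0, 0, 0], -1]

```text
time_s: 16.35
ee_pos: [0.4654, -0.2102, 0.275]
eef_rot: [3.141, -0.002, 2.742]
force: [0.2, 0.4, 0.8]
grip_width: 0.0004
grip_force: 0.0
```

Run:
```python
from h import *
o=get_obs(); print(o["time_s"],o["ee_pos"].round(4),o["force"].round(1))
c=camera("scene"); W=pts(c); cv2.imwrite("pics/s4.png",c["pixels"][...,::-1])
z=W[...,2]; px=c["pixels"]; hsv=cv2.cvtColor(px,cv2.COLOR_RGB2HSV)
r=np.hypot(W[...,0]-.484,W[...,1]-.137)
P=W[(r<.03)&(z>.1)&(z<.115)]; print("knob",len(P),P.mean(0).round(4),P.max(0).round(4))
r=np.hypot(W[...,0]-.466,W[...,1]+.21)
P=W[(r<.055)&(hsv[...,1]>130)&(hsv[...,0]<20)&(px[...,0]>120)&(z>.1)]
print("head",len(P),np.median(P[P[:,2]>.158],0))
```

```text
16.35 [ 0.4654 -0.2102  0.275 ] [0.2 0.4 0.8]
knob 47 [0.4883 0.1366 0.1099] [0.5    0.1483 0.1144]
head 326 [ 0.47120634 -0.20749027  0.16810108]
```

View pics/s4.png

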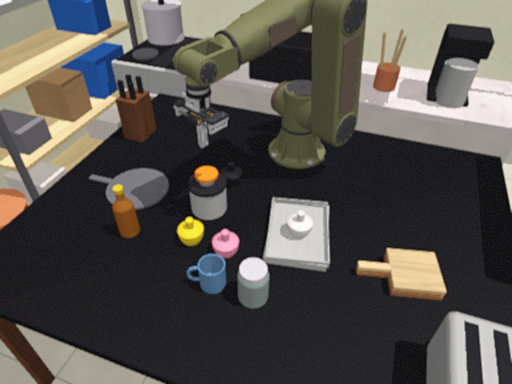

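The picture shows the bowl upright in the tray at (300,223), the pump head back up at (206,176) with the same measured height as before the press, the gripper clear and everything else in place.

```bash
python3 -c "
from station import *
print(hand_in())"
```

```text
the job is handed in; nothing more can be done
None
```

The sugar bowl stands upright in the upper tray, the pump head was pressed to its stop, held and came fully back up, nothing else was moved, and the job is handed in (no verdict was returned).

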